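Make up two casting flasks on the investing board

ROBOT

A 6-joint arm with a two-finger parallel gripper is mounted at the origin on a cart in front of the work surface, level with it; the furniture and walls round the work are solid. World frame = base frame: x ahead of the robot, y to its left, z up, the work surface at z = 0. Lengths are in m, angles in rad, forces in N, time in s.
With the tool pointing down it reaches from about 0.3 to 0.825 m from the base axis. Payload 5.4 kg.
Tool frame: the origin (TCP) lies at the very end of the fingers, on their centre line; the grasp point (between the pads) lies 19 mm behind it; z points along the fingers, y is the line along which they close (so a half turn about z gives the same grasp; the last joint's range is limited). The gripper opens to 92 mm and grips with 3 to 60 N. Pads are 20 mm wide; open, the fingers measure 128 mm over their backs; the gripper's body (75 mm by 189 mm) begins 69 mm behind the grasp point.
Start: joints at [0.919, 0.158, 1.597, -0, 1.386, -0.21], TCP at [0.246, 0.52, 0.215] pointing down, gripper open.
Joint ranges: [-2.91, 2.91], [-0.94, 2.29], [0.18, 2.7], [-1.29, 4.43], [0.17, 2.64], [-3, 3]. Speed limits (rad/s): [2.57, 2.57, 3.14, 3.14, 3.14, 3.14].

INTERFACE

Orientations are given as a rotation vector (axis times angle).
In Python, from workcell import bot gives the robot as it stands. Calls block until the motion is done:
- bot.goto(position, orientation): joint-space move of the TCP to a pose.
- bot.line_to(position, rot=None, max_speed=0.15): straight line of the TCP; rot=None keeps the orientation; max_speed is the mean speed in m/s.
- bot.set_joints(angles): joint-space move.
- bot.set_gripper(opening, newtons=None): opening from 0.0 (shut) to 1.0 (fully open); newtons is the grip in N (None keeps the last); returns when the fingers have stopped.
- bot.hold(seconds).
- bot.inverse_kinematics(position, orientation): joint angles nearest the present ones, or None.
- bot.read_camera(name): name is "scene" or "top" or "wrist"; returns a dict with "pixels" (400x640x3 uint8, blue, green, red), "fx", "fy", "cx", "cy" (pixels), "R" (3x3) and "t" (3): a world point X has camera coordinates R X + t. Camera axes: x right, y down, z forward; pixel columns grow to the right and rows downward; lengths in m; the calibration is good to about 2 mm. A picture is of the moment at which its call begins. There is no depth.
A pose or a line that the arm cannot do raises bot.MotionError and nothing moves.
- bot.job_done(): hands the job in; it is judged then, once.
Readings, each from a call of its own:
- bot.current_clock(): time.
- bot.current_joints(): joint angles.
- bot.current_joint_vel(): joint speeds.
- bot.current_effort(): joint torques, N m.
- bot.current_ee_pos(): TCP position.
- bot.current_tool_rot(): TCP orientation.
- bot.current_contact_force(): force on the tool from outside, world axes, zero at the start.
- bot.current_ft_torque(): the same for the moment, N m.
- bot.current_opening(): opening from 0.0 (shut) to 1.0 (fully open).
- bot.current_grip_force(): force on a finger pad.
Only numpy, scipy, OpenCV 4.12 (cv2) and the standard library are available. Lean on these libraries where they do the work, as an engineer would, in place of code of your own. Each camera call takes 0.05 s, during which the arm holds its last target. There are 200 camera calls.

TASK

Make up two casting flasks on the plywood board, the small one in front of the large: stand the small black rubber base in the middle of the front half of the board (the half nearer the robot), then plug the short green wax tree into its socket and the tall blue wax tree into the socket of the large red base on the back half, keeping the trees upright. Then lower the short bright steel flask over the green tree and, last of all so that it does not stand in the way of your hand, the tall dark flask over the blue tree, each flask standing level and fully down inside the rim of its base. Leave the glass spirit lamp where it is.

Things in the scene. Friction and masses are not known exactly. Their poses are not given: they have to be found in the camera images.
- front_spot (a point): Plywood board, 145 x 200 x 12 mm, fixed on the bench, its long side pointing roughly away from the robot (up to 15 degrees off). This point: on its top face, middle of the half nearer the robot, where the small base goes. y axis along the board towards its near end, z up. The red base's axis is 100 mm behind it.
- large_base_center (a point): Large brick-red rubber base, fixed on the board's back half: round dish, 79 mm across, 22 mm high. Point on its axis half-way up (11 mm), z up. Heights from its underside: inner floor 6 mm (inside 68 mm across there, 73 at the mouth; the tall flask stands on it); centre cup 42 mm across, top at 16 mm, its flared socket 35 mm across at the mouth, 29 at its floor (8 mm), for the tall tree's foot.
- small_base_center (a point): Small black rubber base, loose, 0.2 kg: dish, 68 mm across the rim, 62 at the foot, 18 mm high; grasp across the outside. Point on its axis half-way up (9 mm), z up. Heights from its underside: inner floor 6 mm (inside 57 mm across, 62 at the mouth; for the short flask); centre cup 37 mm across, top at 16 mm, its flared socket 30 mm across at the mouth, 24 at its floor (8 mm), for the short tree.
- short_tree_center (a point): Short green wax tree standing upright and loose, 56 mm high, 20 g: round foot 17 mm across, one tier of little drop pendants (30 mm across) between 14 and 28 mm above the foot, above it a bare round stem 9 mm thick up to the top, by which it is held. Point on its axis half-way up (28 mm above the underside of the foot), z up.
- tall_tree_center (a point): Tall blue wax tree standing upright and loose, 86 mm high, 35 g: round foot 22 mm across, three tiers of little rings (37 mm across) between 15 and 60 mm above the foot, above them a bare round stem 9 mm thick up to the top, by which it is held. Point on its axis half-way up (43 mm above the underside of the foot), z up.
- short_flask_center (a point): Short bright steel casting flask, loose, 180 g: a tube open at both ends, standing upright, 52 mm outside, 47 mm inside diameter, 62 mm high. Point on its axis half-way up (31 mm above its lower edge), z up.
- tall_flask_center (a point): Tall dark steel casting flask, loose, 320 g: a tube open at both ends, standing upright, 62 mm outside, 57 mm inside diameter, 95 mm high. Point on its axis half-way up (47.5 mm above its lower edge), z up.
- lamp_center (a point): Glass spirit lamp with a black cap, 66 mm across, 63 mm high, loose bystander that must stay where it stands. Point on its axis half-way up, z up.
Things that resemble listed ones, but are neither listed nor needed, are in the scene too. What is shaped like the part that bears small_base_center but purple is not meant.

How it is judged:
On the way, in this order (a step that is already met when the one before it is completed fails the run):
1. the small base stands in the middle of the board's front half (horizontal distance between small_base_center and front_spot below 0.015 m and z of small_base_center in the frame of front_spot between 0.006 and 0.012 m and angle between small_base_center's own z axis and vertical below 0.08 rad), for 0.2 s.
2. both wax trees stand in the sockets of their bases (horizontal distance between short_tree_center and small_base_center below 0.008 m and z of short_tree_center in the frame of small_base_center between 0.023 and 0.03 m and angle between each of short_tree_center, tall_tree_center's own z axis and vertical below 0.12 rad and horizontal distance between tall_tree_center and large_base_center below 0.008 m and z of tall_tree_center in the frame of large_base_center between 0.036 and 0.043 m), for 0.2 s.
3. the short flask stands over the green tree, fully down in the small base (horizontal distance between short_flask_center and small_base_center below 0.006 m and z of short_flask_center in the frame of small_base_center between 0.024 and 0.031 m and angle between short_flask_center's own z axis and vertical below 0.06 rad), for 0.2 s.
4. the tall flask stands over the blue tree, fully down in the large base (horizontal distance between tall_flask_center and large_base_center below 0.006 m and z of tall_flask_center in the frame of large_base_center between 0.0385 and 0.0455 m and angle between tall_flask_center's own z axis and vertical below 0.06 rad), for 0.2 s.
At the end, for the whole second after the job is handed in: Small base flat on the board within 15 mm of the middle of its front half; each tree on its own base's socket floor (within 8 mm of the axis, tilt under 7 degrees); each flask on its own base's inner floor round its tree (within 6 mm of the axis, tilt under 3.4 degrees); all released (all of step 1 and all of step 2 and all of step 3 and all of step 4); the robot touches nothing.
It fails at once if a wax tree is tipped over (angle between any of short_tree_center, tall_tree_center's own z axis and vertical above 0.6 rad).
It fails at once if the spirit lamp is pushed away or knocked over (distance of lamp_center from where it was at the start of the episode above 0.02 m).
It also fails if it takes over 109 s, if anything falls off the work surface, if the arm or the gripper's body presses on something with over 40 N, if the wrist force passes 120 N, or if a joint passes its speed limit or range.

## Working session

There is one attempt and no reset: what is moved stays moved. The work goes in short steps, each a Python script; the robot and the scene stay as the last script left them, time stands still between calls to the robot, and variables do not carry over. Pictures are saved under pics/ and viewed, at most 14 in all, crops included, and the job is handed in when it is done.

```bash
ls; mkdir -p pics; python3 - <<'E'
from workcell import bot
import cv2,numpy as np
for n in("scene","top","wrist"):
    c=bot.read_camera(n);cv2.imwrite(f"pics/a_{n}.png",c["pixels"]);print(n,c["fx"],c["fy"],c["cx"],c["cy"],np.round(c["R"],3).tolist(),np.round(c["t"],3), np.round(-c["R"].T@c["t"],3))
print(bot.current_clock(),bot.current_tool_rot(),bot.current_opening())
E
```

```text
pics
scene 441.8169294833114 441.8169294833114 310.81632265392386 194.36834090361026 [[0.836, -0.548, -0.023], [-0.34, -0.484, -0.806], [0.43, 0.682, -0.591]] [-0.261  0.363  0.963] [-0.073 -0.624  0.855]
top 365.0872336208153 365.0872336208153 315.56145696568313 203.38666389463324 [[0.006, -1.0, 0.003], [-0.997, -0.006, -0.071], [0.071, -0.003, -0.997]] [0.26  0.504 1.148] [0.42  0.267 1.18 ]
wrist 314.87560731446683 314.87560731446683 321.19338968716943 199.56815783650734 [[0.428, 0.904, -0.001], [0.878, -0.415, 0.238], [0.215, -0.103, -0.971]] [-0.574 -0.026  0.389] [0.185 0.548 0.383]
0.15 [-6.88183875e-01 -3.06466679e+00  2.06531298e-03] 0.9999445131227762
```

View pics/a_scene.png

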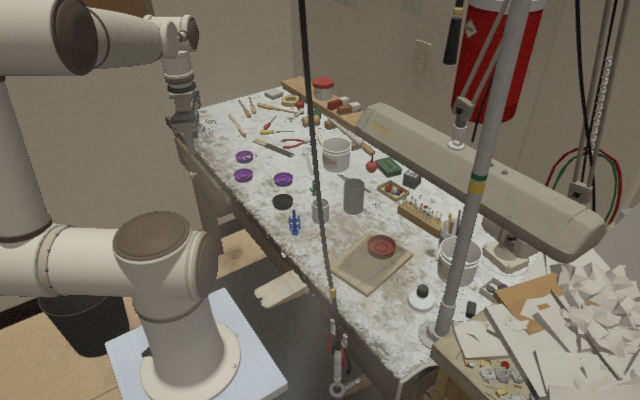

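View pics/a_top.png

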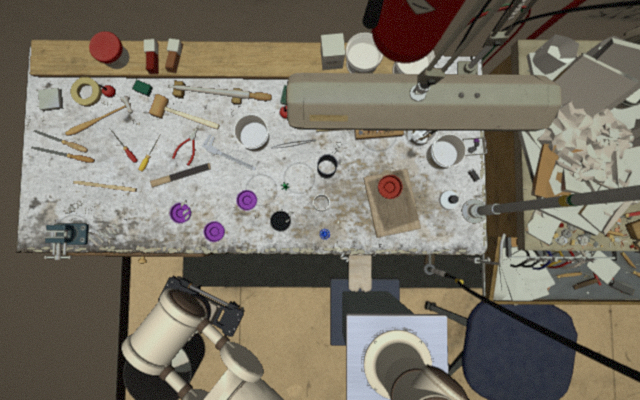

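The top view shows the black base at (281,221), the green tree (285,186), the blue tree (325,234), the short flask (321,202), the tall flask (327,166), the board at about (392,205) with the red base (389,186), and the lamp (448,200). 

The black base could be mistaken for one of the purple dishes at (180,212), (214,231) and (247,200). The black-capped lamp and the white pots (252,132) and (446,152) are also possible lookalikes. I choose the black dish at (281,221). Next I'll check it in a close crop.

```bash
cat > h.py <<'E'
import cv2,numpy as np
from scipy.spatial.transform import Rotation as Ro
from workcell import bot
def ray(c,u,v):
    d=c["R"].T@np.array([(u-c["cx"])/c["fx"],(v-c["cy"])/c["fy"],1.]); return -c["R"].T@c["t"],d
def onz(c,u,v,z):
    o,d=ray(c,u,v); return o+d*(z-o[2])/d[2]
def two(c1,p1,c2,p2):
    o1,d1=ray(c1,*p1);o2,d2=ray(c2,*p2)
    s=np.linalg.lstsq(np.c_[d1,-d2],o2-o1,rcond=None)[0]
    a,b=o1+d1*s[0],o2+d2*s[1]; return (a+b)/2,np.linalg.norm(a-b)
def proj(c,X):
    p=c["R"]@np.asarray(X)+c["t"]; return p[0]/p[2]*c["fx"]+c["cx"],p[1]/p[2]*c["fy"]+c["cy"]
def down(yaw):  # tool z down, tool y at angle yaw (world, mod pi)
    y=np.array([np.cos(yaw),np.sin(yaw),0]);z=np.array([0,0,-1.]);return Ro.from_matrix(np.c_[np.cross(y,z),y,z]).as_rotvec()
def blobs(m,amin):
    n,l,s,ce=cv2.connectedComponentsWithStats(m.astype(np.uint8)); return [(ce[i].round(1).tolist(),s[i].tolist()) for i in range(1,n) if s[i][4]>=amin]
E
python3 - <<'E'
from h import *
S=bot.read_camera("scene");T=bot.read_camera("top")
a=cv2.resize(T["pixels"][140:255,230:480],None,fx=3,fy=3,interpolation=2)
cv2.imwrite("pics/b_top.png",a)
b=cv2.resize(S["pixels"][140:330,220:480],None,fx=3,fy=3,interpolation=2);cv2.imwrite("pics/b_scene.png",b)
for n,p in dict(black=(281,221),green=(285,186),blue=(325,234),sf=(321,202),tf=(327,166),red=(389,186),lamp=(448,200)).items(): print(n,onz(T,*p,0.03).round(3))
print("shade",two(T,(290,100),S,(370,120)),two(T,(560,115),S,(600,225)),"handpiece",two(T,(430,270),S,(337,385)),two(T,(460,280),S,(335,300)))
for p in [(365,176),(404,170),(420,230),(379,237)]: print(onz(T,*p,0.012).round(3))
E
```

```text
black [0.445 0.372 0.03 ]
green [0.556 0.36  0.03 ]
blue [0.405 0.233 0.03 ]
sf [0.506 0.246 0.03 ]
tf [0.621 0.228 0.03 ]
red [0.558 0.031 0.03 ]
lamp [ 0.515 -0.156  0.03 ]
shade (array([0.76459872, 0.3360458 , 0.2175865 ]), np.float64(0.006216383113570546)) (array([ 0.72469443, -0.3672359 ,  0.28319029]), np.float64(0.03806268511086359)) handpiece (array([ 0.27920333, -0.15268671, -0.14672725]), np.float64(0.006913903383727238)) (array([ 0.28162814, -0.14141646,  0.14935724]), np.float64(0.0010948013653778077))
[0.592 0.104 0.012]
[ 0.613 -0.022  0.012]
[ 0.42  -0.071  0.012]
[0.397 0.06  0.012]
```

View pics/b_top.png

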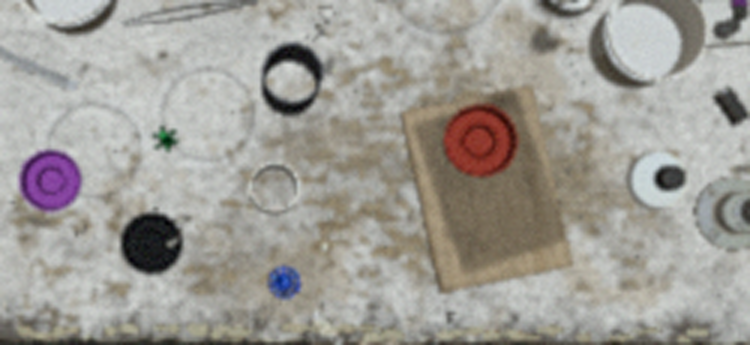

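View pics/b_scene.png

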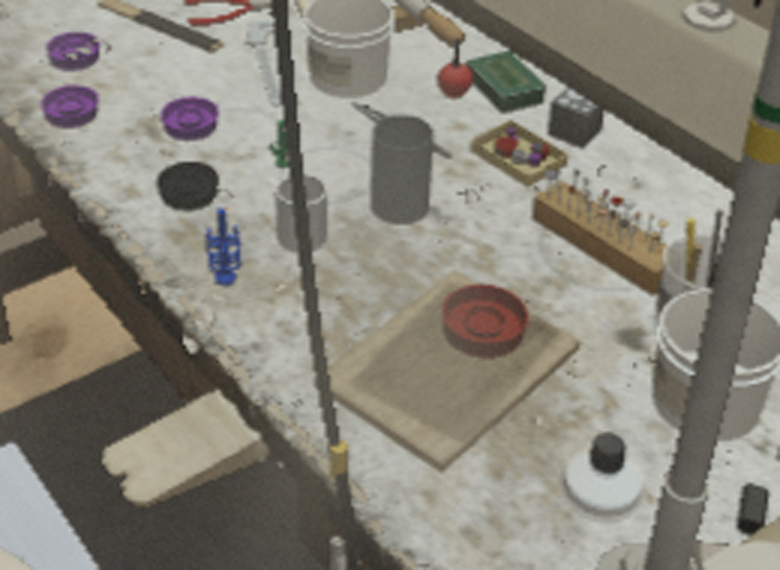

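The crops confirm the black dish at crop (152,243), with a small white mark on it. The board runs from (405,110) to (570,262). The three purple dishes are decoys. Hazards are the lamp shade at x > 0.68 and the hanging cable at (0.28, -0.15). Next I'll hover and take one close look with the wrist camera.

```bash
python3 - <<'E'
from h import *
bot.goto([0.45,0.30,0.23],down(np.radians(95)))
W=bot.read_camera("wrist");np.save("w1.npy",W,allow_pickle=True)
cv2.imwrite("pics/c_w.png",W["pixels"])
print(bot.current_clock(),bot.current_joints().round(2) if hasattr(bot.current_joints(),'round') else bot.current_joints(),bot.current_ee_pos())
for n,p in dict(black=(.445,.372,.018),green=(.556,.36,.056),blue=(.405,.233,.086),sf=(.506,.246,.062),tf=(.621,.228,.095)).items(): print(n,np.round(proj(W,p)))
E
```

```text
1.45 [ 0.37  0.06  1.67  0.    1.41 -1.29] [0.44943588 0.30081921 0.2299061 ]
black [379. 180.]
green [363. 276.]
blue [256. 140.]
sf [269. 230.]
tf [243. 336.]
```

View pics/c_w.png

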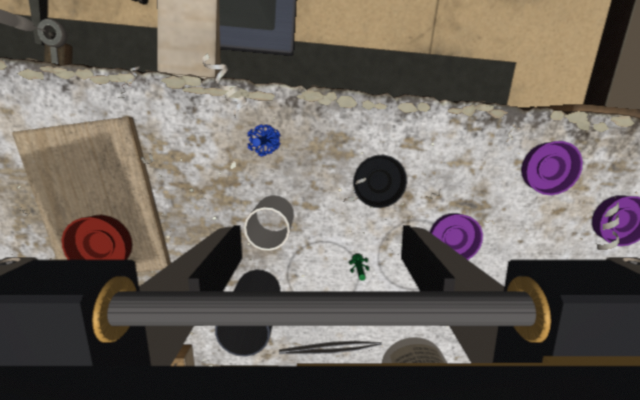

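The wrist view shows the black base at (380,181), the blue tree (264,140), the short flask mouth (267,229), the green tree (359,265), and the red base (97,242) on the board. The choice of black dish is confirmed. Now I'll measure by masks and pick it up.

```bash
cat > m.py <<'E'
from h import *
def hsv(c): return cv2.cvtColor(c["pixels"],cv2.COLOR_BGR2HSV)
def near(m,p,r,amin=20):
    k=np.zeros(m.shape,np.uint8);cv2.circle(k,(int(p[0]),int(p[1])),r,1,-1)
    cs,_=cv2.findContours((m&(k>0)).astype(np.uint8),0,1)
    return max(cs,key=cv2.contourArea)
def circ(m,p,r):
    q=cv2.convexHull(near(m,p,r)); e=cv2.fitEllipse(q); return e
E
python3 - <<'E'
from m import *
W=np.load("w1.npy",allow_pickle=True).item();T=bot.read_camera("top");S=bot.read_camera("scene")
for n,c,bp,rp in(("W",W,(380,181),(97,238)),("T",T,(281,221),(389,186))):
    h=hsv(c); r=40 if n=="W" else 14
    e=circ(h[...,2]<70,bp,r);print(n,"black",np.round(e[0],1),np.round(e[1],1),onz(c,*e[0],.018).round(4))
    red=((h[...,0]<8)|(h[...,0]>172))&(h[...,1]>140)
    e=circ(red,rp,r+8);print(n,"red",np.round(e[0],1),np.round(e[1],1),onz(c,*e[0],.03).round(4))
E
```

```text
W black [379.6 180.9] [51.1 53.2] [0.4466 0.3725 0.018 ]
W red [ 96.2 241.3] [51.6 71.3] [0.5512 0.0275 0.03  ]Traceback (most recent call last):
  File "<stdin>", line 5, in <module>
  File "m.py", line 8, in circ
    q=cv2.convexHull(near(m,p,r)); e=cv2.fitEllipse(q); return e
                     ~~~~^^^^^^^
  File "m.py", line 6, in near
    return max(cs,key=cv2.contourArea)
ValueError: max() iterable argument is empty
```

```bash
python3 - <<'E'
from m import *
R=down(np.radians(103.5))
bot.goto([.4466,.3725,.1],R);bot.line_to([.4466,.3725,.003],max_speed=.1)
bot.set_gripper(0.0,30);print(bot.current_opening(),bot.current_grip_force(),bot.current_contact_force())
bot.line_to([.4466,.3725,.16],max_speed=.2);print(bot.current_opening())
bot.goto([.44,.02,.2],R)
W=bot.read_camera("wrist");np.save("w2.npy",W,allow_pickle=True);cv2.imwrite("pics/d.png",W["pixels"])
print(bot.current_clock(),bot.current_opening(),bot.current_ee_pos())
E
```

```text
0.7171815072422084 30.000567346578464 [ 0.63266575 -0.25474198  2.34885522]
0.7184595854038532
6.1583 0.7162366955415063 [0.44010138 0.02081702 0.19979619]
```

View pics/d.png

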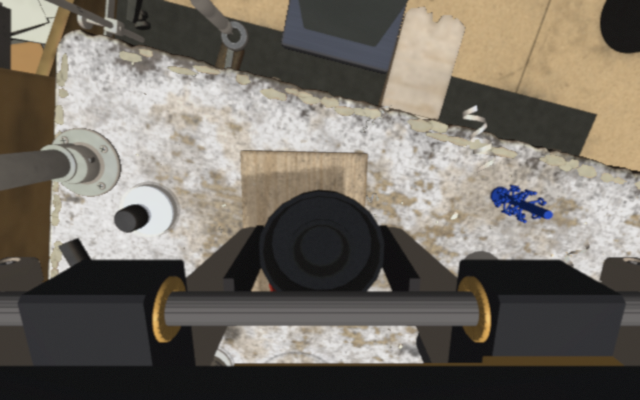

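The base is held, its rim centred at (321,245). The board's near corners are at (241,152) and (368,153). I'll work out the spot and place it.

```bash
python3 - <<'E'
from m import *
W=np.load("w2.npy",allow_pickle=True).item()
a,b=[onz(W,*p,.012)[:2] for p in((241,152),(368,153))]
d=(b-a)/np.linalg.norm(b-a); ax=np.array([d[1],-d[0]]); ax*=np.sign(ax[0])
spotW=(a+b)/2+.05*ax
print(a,b,np.linalg.norm(b-a),"axis deg",np.degrees(np.arctan2(ax[1],ax[0])),"spotW",spotW)
spotR=np.array([.5525,.029])-.1*ax;print("spotR",spotR)
held=[]
for p in((260,245),(382,245),(321,190)): held.append(onz(W,*p,.212)[:2])
c=(held[0]+held[1])/2;print("held",c,"width",np.linalg.norm(held[0]-held[1]))
s=(spotW+spotR)/2 if np.linalg.norm(spotW-spotR)<.01 else None
print(s)
if s is not None:
    t=[*s]
    bot.goto([*t,.08],down(np.arctan2(ax[1],ax[0])+np.pi/2))
    bot.line_to([*t,.016],max_speed=.06);print(bot.current_contact_force())
    bot.set_gripper(0.95);bot.hold(.1)
    bot.line_to([*t,.16],max_speed=.2)
    bot.goto([t[0]-.02,t[1]+.03,.25],down(np.radians(103.5)))
    W=bot.read_camera("wrist");np.save("w3.npy",W,allow_pickle=True);cv2.imwrite("pics/e.png",W["pixels"])
    T=bot.read_camera("top");cv2.imwrite("pics/eT.png",T["pixels"])
print(bot.current_clock(),bot.current_ee_pos())
E
```

```text
[ 0.42780688 -0.07511257] [0.3954082  0.06433881] 0.1431655020563261 axis deg 13.07946722681323 spotW [0.4603104  0.00592824]
spotR [0.45509429 0.00636977]
held [0.43691828 0.01976592] width 0.065112605586867
[0.45770234 0.00614901]
[ 0.98954907 -0.51691131 -2.05130874]
9.975 [0.43663085 0.03618043 0.24771496]
```

View pics/e.png

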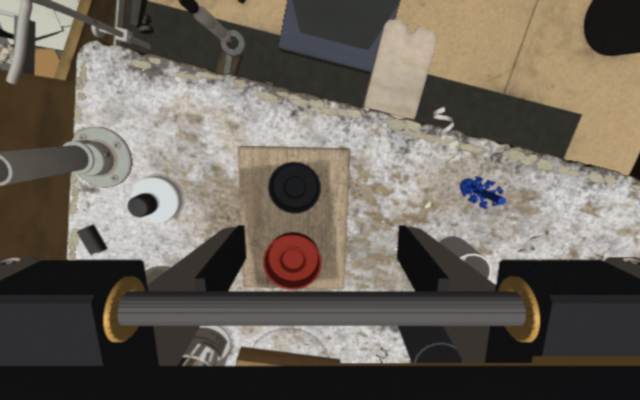

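Both bases are seated on the board: black at (295,187), red (293,260). Next I'll measure them and take close looks at both trees.

```bash
python3 - <<'E'
from m import *
W=np.load("w3.npy",allow_pickle=True).item();h=hsv(W)
e=circ(h[...,2]<60,(295,187),32);print("black",e[0],e[1],onz(W,*e[0],.030).round(4))
red=((h[...,0]<8)|(h[...,0]>172))&(h[...,1]>140)
e=circ(red,(293,260),36);print("red",e[0],e[1],onz(W,*e[0],.034).round(4))
ims=[]
for n,p,y in(("blue",(.405,.233),100),("green",(.55,.36),110)):
    bot.goto([p[0]-.03,p[1],.2],down(np.radians(y)))
    W=bot.read_camera("wrist");np.save(n+".npy",W,allow_pickle=True)
    u,v=map(int,proj(W,[*p,.05]));print(n,u,v);u=min(max(u,60),580);v=min(max(v,60),340)
    print(u-60,v-60);ims.append(cv2.resize(W["pixels"][v-60:v+60,u-60:u+60],(390,390),interpolation=2))
cv2.imwrite("pics/f.png",np.hstack(ims));print(bot.current_clock())
E
```

```text
black (294.03448486328125, 187.2218017578125) (50.10913848876953, 51.553489685058594) [0.4576 0.0061 0.03  ]
red (291.95166015625, 260.9979248046875) (55.485260009765625, 57.98981475830078) [0.5545 0.0248 0.034 ]
blue 317 216
257 156
green 312 215
252 155
11.725
```

View pics/f.png

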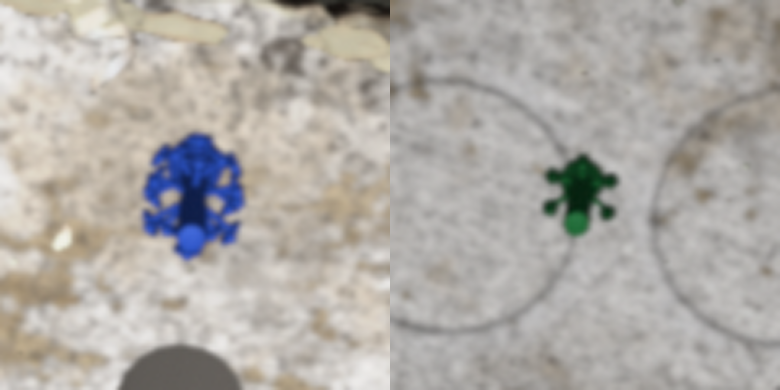

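Stem tips: blue at full-image (315.5,229.5), green at (309.2,223.3). Picking and placing green first.

```bash
cat >> m.py <<'E'
def move(src,dst,zg,zp,newt,yaw,op=0.45,zc=.2,zh=.13,rel=.4):
    R=down(yaw)
    bot.set_gripper(op);bot.goto([*src,zh],R);bot.line_to([*src,zg],max_speed=.08)
    bot.set_gripper(0.0,newt);print("grip",bot.current_opening(),bot.current_grip_force(),np.round(bot.current_contact_force(),2))
    bot.line_to([*src,zc],max_speed=.15);print("lifted",bot.current_opening())
    bot.goto([*dst,zc],R);bot.hold(.3)
def put(dst,zp,rel,zc=.2):
    p=bot.current_ee_pos();bot.line_to([*dst,p[2]],max_speed=.1)
    bot.line_to([*dst,zp+.012],max_speed=.1);bot.line_to([*dst,zp],max_speed=.03);print("put",np.round(bot.current_contact_force(),2))
    bot.set_gripper(rel);bot.hold(.15);bot.line_to([*dst,zc],max_speed=.12)
E
python3 - <<'E'
from m import *
W=np.load("green.npy",allow_pickle=True).item();g=onz(W,309.2,223.3,.056)[:2]
W=np.load("blue.npy",allow_pickle=True).item();b=onz(W,315.5,229.5,.086)[:2];print(g,b)
np.save("blue_xy.npy",b)
move(g,(.4576,.0061),.031,.051,10,np.radians(103))
W=bot.read_camera("wrist");np.save("w4.npy",W,allow_pickle=True);cv2.imwrite("pics/g.png",W["pixels"][100:340,160:480]);print(bot.current_clock(),bot.current_ee_pos())
E
```

```text
[0.55780502 0.35912313] [0.40760297 0.23239937]
grip 0.0913425659552774 9.99961752507943 [ 0.35 -0.16 -0.61]
lifted 0.09479988504405454
17.9333 [0.45773515 0.00641314 0.19997744]
```

View pics/g.png

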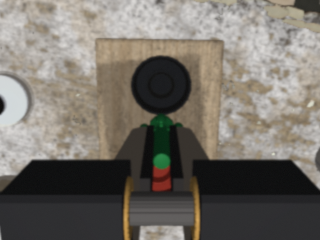

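Green is held between the fingers: stem tip at crop (161,160), pendants at (161,122). I'll check the offset from the tool axis, then place it.

```bash
python3 - <<'E'
from m import *
W=np.load("w4.npy",allow_pickle=True).item()
print("tip",onz(W,321,260,.225),"pend",onz(W,321,222,.190), proj(W,[.4577,.0064,.225]),proj(W,[.4577,.0064,.185]))
put((.4576,.0061),.0515,.35)
b=np.load("blue_xy.npy")
move(b,(.5545,.0248),.063,.0835,10,np.radians(103),zc=.22,zh=.17)
W=bot.read_camera("wrist");np.save("w5.npy",W,allow_pickle=True);cv2.imwrite("pics/h.png",W["pixels"][100:340,160:480]);print(bot.current_clock(),bot.current_ee_pos())
E
```

```text
tip [0.45738079 0.00627784 0.225     ] pend [0.44912137 0.00435438 0.19      ] (np.float64(321.09466623879666), np.float64(260.6306033570788)) (np.float64(321.0966214650689), np.float64(233.0868050619054))
put [-0.   -0.06 -0.14]
grip 0.09390554623102833 10.000957163101702 [0.37 0.19 0.16]
lifted 0.09264170708350505
28.2083 [0.55432326 0.02554677 0.22015024]
```

View pics/h.png

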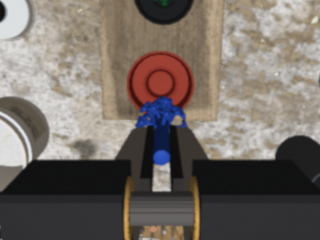

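Blue is held upright: tip at crop (161,157), red cup at (161,84). I'll verify the red axis, place the tree, and look at both.

```bash
python3 - <<'E'
from m import *
W=np.load("w5.npy",allow_pickle=True).item()
print("redcup",onz(W,321,183.5,.028),"rim L/R",(onz(W,288.5,182,.034)+onz(W,353.5,182,.034))/2)
put((.5545,.0248),.0835,.35,.22)
bot.goto([.46,.02,.24],down(np.radians(103)))
W=bot.read_camera("wrist");np.save("w6.npy",W,allow_pickle=True);a=cv2.resize(W["pixels"][130:310,220:400],(540,540),interpolation=2)
cv2.imwrite("pics/i.png",a);print(bot.current_clock(),bot.current_ee_pos())
for n,p in dict(gtop=(.4576,.0061,.076),btop=(.5545,.0248,.106)).items(): print(n,(np.array(proj(W,p))-[220,130])*3)
E
```

```text
redcup [0.55698964 0.02615314 0.028     ] rim L/R [0.55415703 0.02549905 0.034     ]
put [-0.33  0.63 -0.67]
32.9 [0.46018852 0.01998467 0.23968152]
gtop [267.12541238 153.66929738]
btop [256.51272037 444.77622051]
```

View pics/i.png

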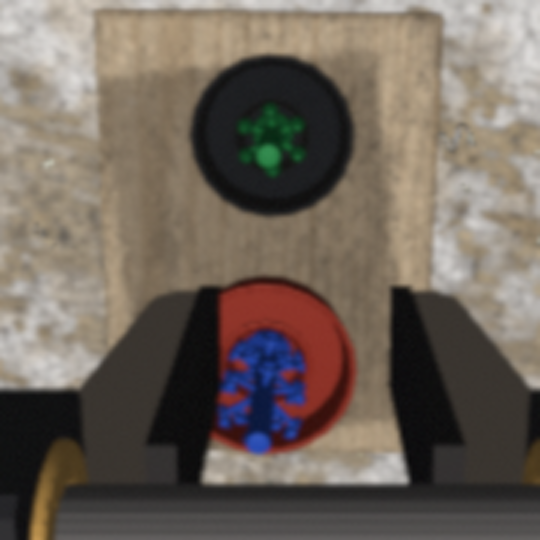

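Both tips sit where predicted (green (267,156), blue (258,442)), so the trees are upright in their sockets. Next, measure the flasks.

```bash
python3 - <<'E'
from m import *
bot.set_gripper(1.0)
bot.goto([.50,.24,.2],down(np.radians(100)))
W=bot.read_camera("wrist");np.save("w7.npy",W,allow_pickle=True)
T=bot.read_camera("top");S=bot.read_camera("scene")
u,v=map(int,proj(W,[.506,.246,.062]));print("crop org",u-65,v-65)
a=cv2.resize(W["pixels"][v-65:v+65,u-65:u+65],(390,390),interpolation=2)
b=cv2.resize(T["pixels"][147:187,307:347],(390,390),interpolation=2)
cv2.imwrite("pics/j.png",np.hstack([a,b]));print(bot.current_clock())
print("shade front edge z.22:",onz(T,320,128,.2),onz(T,320,128,.3))
E
```

```text
crop org 261 132
34.9333
shade front edge z.22: [0.69608674 0.25288679 0.2       ] [0.66792391 0.25429946 0.3       ]
```

View pics/j.png

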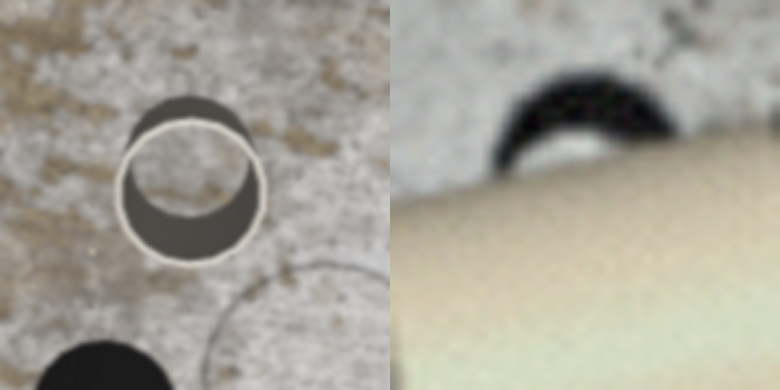

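Short flask rim centre is at crop (190.5,191.5), i.e. full-image (324.5,195.8). The arm hides the tall flask in the top view, so I'll use the first top image for it. Now moving the short flask.

```bash
python3 - <<'E'
from m import *
W=np.load("w7.npy",allow_pickle=True).item();T=bot.read_camera("top")
f=onz(W,324.5,195.8,.062)[:2];print("sf",f)
im=cv2.imread("pics/a_top.png");m=im.max(2)<75
e=circ(m,(327,166),13);print("tf top",e,onz(T,*e[0],.095))
move(f,(.4576,.0061),.03,0,30,np.radians(103),op=1.0,zc=.2,zh=.13)
W=bot.read_camera("wrist");np.save("w8.npy",W,allow_pickle=True);cv2.imwrite("pics/k.png",cv2.resize(W["pixels"][130:310,220:420],(600,540),interpolation=2));print(bot.current_clock(),bot.current_ee_pos())
E
```

```text
sf [0.50451701 0.24320899]
tf top ((327.08697509765625, 162.98358154296875), (16.483675003051758, 18.1522159576416), 91.85881805419922) [0.61888892 0.22955728 0.095     ]
grip 0.5568811913390216 29.99989944510162 [-0.11 -1.09  1.  ]
lifted 0.5574410898403439
40.2667 [0.45773459 0.00669679 0.19997048]
```

View pics/k.png

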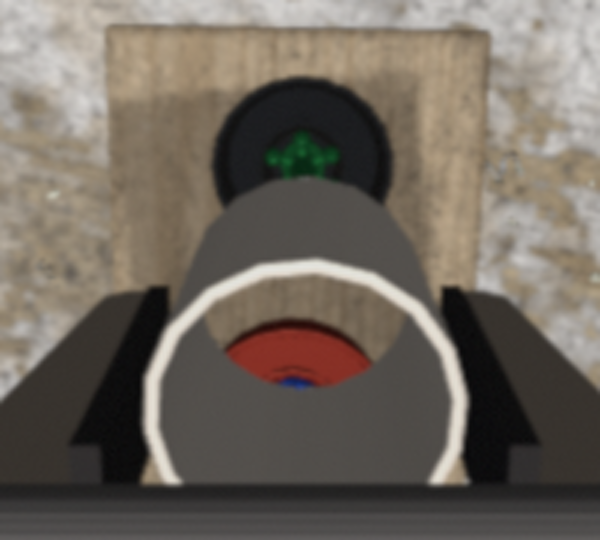

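Held flask rim: left (145,405), right (467,405), near edge (306,258). Black base rim: left 213, right 391, near edge (302,77). I'll compare the axes and place it.

```bash
python3 - <<'E'
from m import *
W=np.load("w8.npy",allow_pickle=True).item()
P=lambda x,y,z:onz(W,220+x/3,130+y/3,z)[:2]
th=np.radians(13);ax=np.array([np.cos(th),np.sin(th)]);lat=np.array([-ax[1],ax[0]])
l,r,n=P(145,405,.232),P(467,405,.232),P(306,258,.232)
fc=np.array([n@ax+.026,((l+r)/2)@lat]);print("flask rel tcp (ax,lat)",fc-np.array([(bot.current_ee_pos()[:2])@ax,(bot.current_ee_pos()[:2])@lat]),np.linalg.norm(l-r))
l,r,n=P(213,165,.03),P(391,165,.03),P(302,77,.03)
b=np.array([n@ax+.034,((l+r)/2)@lat]);d=np.array([.4576,.0061]);print("base rel est",b-[d@ax,d@lat],np.linalg.norm(l-r))
E
```

```text
flask rel tcp (ax,lat) [0.00070086 0.00045162] 0.05090620943331402
base rel est [0.00234645 0.00011255] 0.06515889988275442
```

```bash
python3 - <<'E'
from m import *
put((.4583,.0062),.0485,.8,.2)
bot.goto([.46,.03,.24],down(np.radians(103)))
W=bot.read_camera("wrist");np.save("w9.npy",W,allow_pickle=True);cv2.imwrite("pics/l.png",cv2.resize(W["pixels"][130:310,220:420],(600,540),interpolation=2));print(bot.current_clock(),bot.current_ee_pos())
print([(np.round((np.array(proj(W,[.4583,.0062,z]))-[220,130])*3)) for z in(.08,.018)])
E
```

```text
put [-0.33  0.05 -1.89]
45.0417 [0.45983762 0.030045   0.23943355]
[array([239., 148.]), array([249., 121.])]
```

View pics/l.png

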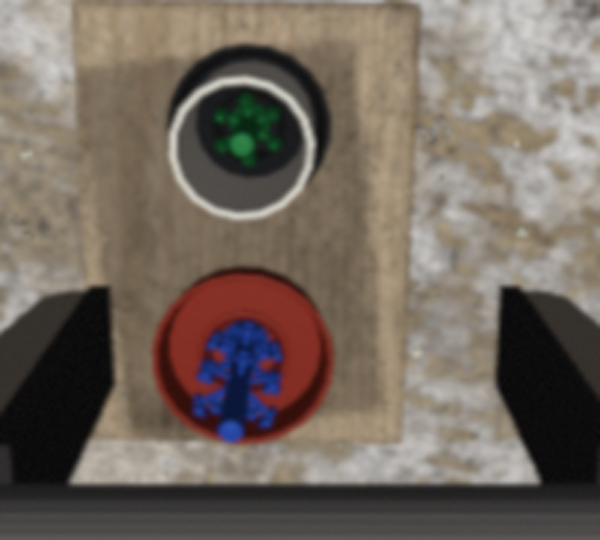

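The short flask sits round its tree: rim centre (242,147) against a prediction of (239,148). Next, a close look at the tall flask, staying clear of the shade.

```bash
python3 - <<'E'
from m import *
bot.set_gripper(1.0)
bot.goto([.585,.226,.2],down(np.radians(95)))
W=bot.read_camera("wrist");np.save("w10.npy",W,allow_pickle=True);cv2.imwrite("pics/m.png",cv2.resize(W["pixels"][130:310,220:420],(600,540),interpolation=2));print(bot.current_clock(),bot.current_ee_pos())
E
```

```text
46.4833 [0.58516734 0.22477452 0.20078421]
```

View pics/m.png

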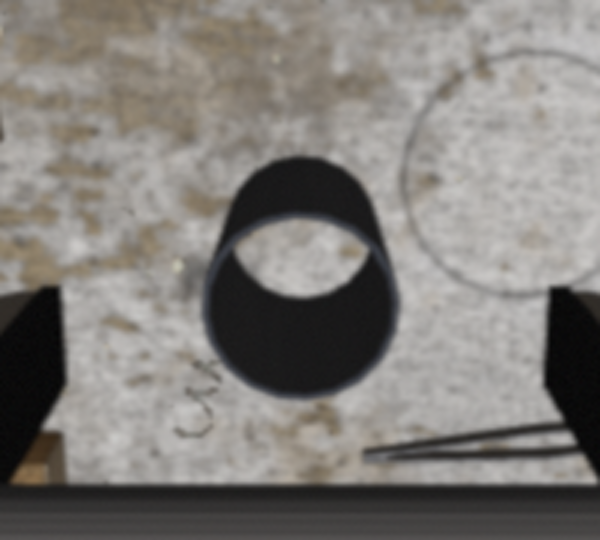

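Tall flask rim: left 203, right 399, near edge 214, far edge 398, so centre (301,306), full-image (320.3,232). That view took me to 15 pictures, one over the 14 allowed, so I'll view no more and check the rest numerically.

```bash
python3 - <<'E'
from m import *
W=np.load("w10.npy",allow_pickle=True).item();f=onz(W,320.3,232,.095)[:2];print("tf",f)
W9=np.load("w9.npy",allow_pickle=True).item();h=hsv(W9)
m=(((h[...,0]<8)|(h[...,0]>172))&(h[...,1]>130))|((h[...,0]>105)&(h[...,0]<130)&(h[...,1]>130))
e=circ(m,(220+243/3,130+355/3),34);print("red",e,onz(W9,*e[0],.034))
R=down(np.radians(92))
bot.goto([*f,.125],R);bot.line_to([*f,.06],max_speed=.08)
bot.set_gripper(0.0,40);print("grip",bot.current_opening(),np.round(bot.current_contact_force(),2))
bot.line_to([*f,.075],max_speed=.1);bot.line_to([.5,.18,.08],max_speed=.15);bot.line_to([.5,.18,.21],max_speed=.15)
bot.goto([.553,.0255,.21],down(np.radians(97)));bot.hold(.3)
W=bot.read_camera("wrist");np.save("w11.npy",W,allow_pickle=True);cv2.imwrite("pics/n.png",W["pixels"])
g=W["pixels"].max(2);print(bot.current_opening(),bot.current_clock(),bot.current_ee_pos())
# near edge of held rim (z=.245) along centre column, predicted vs seen
p=bot.current_ee_pos();q=np.radians(7);near=np.array([p[0]-.031*np.cos(q),p[1]-.031*np.sin(q),p[2]+.035]);u,v=proj(W,near);print("pred near rim",u,v)
print(W["pixels"][int(v)-22:int(v)+22,int(u)].sum(1).tolist())
E
```

```text
tf [0.61648881 0.22694866]
red ((300.5240478515625, 248.55177307128906), (57.728267669677734, 60.04866409301758), 90.05921173095703) [0.55494571 0.0247505  0.034     ]
grip 0.6691272462180536 [-0.29 -0.91  1.19]
0.6709235116758081 51.7833 [0.55285391 0.02636961 0.21003962]
pred near rim 321.02563455990713 205.8567937692131
[96, 98, 96, 98, 96, 97, 97, 97, 96, 97, 98, 96, 99, 97, 96, 96, 98, 97, 93, 95, 96, 99, 98, 105, 149, 217, 238, 239, 243, 228, 160, 100, 87, 88, 93, 124, 193, 265, 343, 416, 419, 410, 411, 413]
```

```bash
python3 - <<'E'
from m import *
d=(.5548,.0249)
bot.line_to([*d,.21],max_speed=.05)
ok=True
for z in(.15,.11,.095,.09,.086,.082,.0785):
    bot.line_to([*d,z],max_speed=.06);f=np.round(bot.current_contact_force(),2);print(z,f)
    if f[2]>8: ok=False;print("STOP");break
if ok:
    bot.set_gripper(1.0);bot.hold(.2);bot.line_to([*d,.21],max_speed=.12)
    bot.goto([.5,.03,.26],down(np.radians(100)))
    W=bot.read_camera("wrist");np.save("w12.npy",W,allow_pickle=True);cv2.imwrite("pics/o.png",W["pixels"])
print(bot.current_clock(),bot.current_ee_pos())
E
```

```text
0.15 [ 0.27  0.86 -3.05]
0.11 [ 0.03  0.57 -2.51]
0.095 [ 0.1   0.78 -3.29]
0.09 [ 0.62  0.43 -1.9 ]
0.086 [ 0.92 -0.67 -2.78]
0.082 [ 0.08  0.41 -2.02]
0.0785 [-0.4   0.16 -2.05]
57.9083 [0.49989032 0.02998113 0.25901303]
```

```bash
python3 - <<'E'
from m import *
W=np.load("w12.npy",allow_pickle=True).item();h=hsv(W)
bl=(h[...,0]>105)&(h[...,0]<130)&(h[...,1]>130)&(h[...,2]>60)
gr=(h[...,0]>50)&(h[...,0]<85)&(h[...,1]>120)
u,v=proj(W,[.5548,.0249,.106]);print("blue tip pred",u,v,blobs(bl,8))
print("green pred",proj(W,[.458,.0062,.076]),blobs(gr,8))
k=h[...,2]<75;k[:, :255]=0;k[:,405:]=0;k[275:]=0
print("dark",blobs(k,60))
for n,c,z,r in(("tall",(.5548,.0249),.113,.031),("short",(.4583,.0062),.080,.026)):
    print(n,[np.round(proj(W,[c[0]+a,c[1]+b,z]),1).tolist() for a,b in((r,0),(-r,0),(0,r),(0,-r))])
u,v=map(int,proj(W,[.5548,.0249,.113]));print(u,v,h[v,u-50:u+50,2].tolist())
u,v=map(int,proj(W,[.4583,.0062,.08]));print(u,v,h[v,u-40:u+40,2].tolist(),h[v-40:v+40,u,2].tolist())
E
```

```text
blue tip pred 307.92210449142794 235.41460057756404 [([309.0, 225.7], [295, 213, 28, 28, 432])]
green pred (np.float64(306.64335929528664), np.float64(141.88676640057395)) [([308.1, 139.8], [297, 128, 23, 25, 306])]
dark [([325.0, 22.7], [255, 0, 128, 57, 3608]), ([309.1, 23.1], [293, 18, 33, 12, 111]), ([316.1, 127.6], [282, 114, 53, 50, 381]), ([307.6, 141.1], [288, 122, 39, 40, 1104]), ([308.6, 228.9], [280, 192, 58, 71, 2518]), ([309.8, 224.5], [305, 218, 13, 14, 90]), ([403.1, 244.7], [402, 226, 3, 38, 100])]
tall [[303.0, 264.1], [312.5, 210.2], [336.2, 242.4], [278.9, 233.0]]
short [[302.7, 165.7], [310.4, 118.2], [329.8, 146.5], [282.9, 138.2]]
307 237 [173, 166, 163, 156, 146, 142, 145, 149, 154, 156, 156, 154, 151, 146, 140, 134, 124, 110, 102, 101, 96, 91, 78, 72, 61, 39, 27, 28, 28, 27, 28, 28, 26, 28, 28, 29, 28, 27, 27, 27, 27, 26, 28, 27, 27, 31, 49, 78, 111, 136, 149, 151, 148, 133, 98, 53, 28, 27, 27, 27, 31, 31, 30, 28, 26, 26, 25, 26, 25, 26, 25, 26, 25, 26, 26, 27, 31, 51, 72, 89, 118, 134, 139, 142, 146, 150, 150, 147, 147, 148, 151, 155, 152, 148, 147, 150, 153, 155, 158, 157]
306 142 [114, 113, 108, 104, 103, 108, 110, 110, 112, 114, 113, 111, 110, 113, 111, 94, 79, 123, 174, 171, 116, 78, 73, 72, 65, 49, 33, 28, 28, 27, 25, 21, 17, 21, 25, 31, 52, 86, 111, 119, 122, 122, 121, 115, 95, 69, 72, 77, 68, 52, 43, 41, 33, 25, 22, 25, 27, 28, 27, 30, 46, 93, 149, 172, 131, 61, 20, 22, 44, 77, 102, 106, 106, 103, 99, 94, 94, 101, 118, 131] [143, 151, 155, 160, 158, 149, 140, 145, 153, 153, 129, 75, 31, 16, 17, 28, 100, 180, 192, 132, 63, 31, 28, 27, 27, 27, 39, 56, 69, 62, 51, 51, 62, 61, 51, 51, 80, 110, 121, 122, 122, 120, 114, 94, 55, 31, 28, 30, 30, 28, 26, 26, 28, 28, 28, 41, 65, 74, 75, 74, 75, 94, 147, 183, 151, 118, 113, 113, 113, 113, 110, 109, 108, 109, 109, 108, 107, 106, 106, 108]
```

Measured rim edges and tree tips match the fully seated predictions to within about a pixel or two, so I'm handing it in.

```bash
python3 -c "
from workcell import bot
print(bot.job_done(),bot.current_clock())"
```

```text
the job is handed in; nothing more can be done
the job is handed in; nothing more can be done
```

Job handed in after about 58 s of the 109 s allowed: base, both trees and both flasks are placed and released, and the last wrist image matched the fully seated positions to about a pixel or two; no verdict came back, the lamp's position was not re-measured, and I viewed 15 pictures, one over the limit of 14.

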